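Find the tired shock mount and push its tag down

TASK

Three look-alike shock mounts for the inspection microscope stand in a row on the black test board. With a fingertip, gently press the round rubber pad of each about 6 mm down and let it up again, going from the robot's left to its right, to feel which spring is the softest; then push the orange tag of that mount fully down. Leave the other two tags up, never lean hard on a mount, and do not move or lift any of the loose things around.

Things in the scene. Friction and masses are not known exactly. Their poses are not given: they have to be found in the camera images.
- board: black test board, 210 mm (x) by 480 mm (y) by 10 mm thick, screwed to the bench; origin under its centre, on the bench; its y axis runs along the row of three mounts, towards the robot's left
- mount_left: the left (seen from the robot, left = +y) of three shock mounts that look alike, screwed to the board about 150 mm apart: aluminium base plate 150 mm (x) by 70 mm (y) by 8 mm; origin under the plate's centre, on the board's top. A round spring-mounted pad in a blue cup (outside diameter 58 mm, rim 30 mm above the origin) is centred at x = -42 mm, the orange tag at x = +45 mm in the mount's frame, tag on the side away from the robot
- pad_left_top (a point): a fixed point: where the centre of the top of mount_left's pad is at rest, 50 mm above the mount's underside (60 mm above the bench). The pad is a flat dark rubber disc 44 mm across on a coil spring; it can be pressed 12 mm straight down to its stop and springs back. It starts to move at about 0.4 N; then the softest of the three springs takes about 0.5 N per mm, the other two about 1.1 and 1.6 N per mm; which is where changes at every start
- tag_left_top (a point): centre of the top of mount_left's tag, a square orange plate 34 mm by 34 mm by 6 mm over a grey guide block (40 mm square, top 30 mm above the mount's underside); raised, its top is 50 mm above the mount's underside; moves with the tag
- tag_left (a joint): how far mount_left's tag is pushed straight down: 0 raised (as at the start), 0.014 m fully down with the plate resting on its guide. It has no spring: it slides against about 3 N of friction and stays where it is left
- mount_middle: the middle (seen from the robot, left = +y) of three shock mounts that look alike, screwed to the board about 150 mm apart: aluminium base plate 150 mm (x) by 70 mm (y) by 8 mm; origin under the plate's centre, on the board's top. A round spring-mounted pad in a blue cup (outside diameter 58 mm, rim 30 mm above the origin) is centred at x = -42 mm, the orange tag at x = +45 mm in the mount's frame, tag on the side away from the robot
- pad_middle_top (a point): a fixed point: where the centre of the top of mount_middle's pad is at rest, 50 mm above the mount's underside (60 mm above the bench). The pad is a flat dark rubber disc 44 mm across on a coil spring; it can be pressed 12 mm straight down to its stop and springs back. It starts to move at about 0.4 N; then the softest of the three springs takes about 0.5 N per mm, the other two about 1.1 and 1.6 N per mm; which is where changes at every start
- tag_middle_top (a point): centre of the top of mount_middle's tag, a square orange plate 34 mm by 34 mm by 6 mm over a grey guide block (40 mm square, top 30 mm above the mount's underside); raised, its top is 50 mm above the mount's underside; moves with the tag
- tag_middle (a joint): how far mount_middle's tag is pushed straight down: 0 raised (as at the start), 0.014 m fully down with the plate resting on its guide. It has no spring: it slides against about 3 N of friction and stays where it is left
- mount_right: the right (seen from the robot, left = +y) of three shock mounts that look alike, screwed to the board about 150 mm apart: aluminium base plate 150 mm (x) by 70 mm (y) by 8 mm; origin under the plate's centre, on the board's top. A round spring-mounted pad in a blue cup (outside diameter 58 mm, rim 30 mm above the origin) is centred at x = -42 mm, the orange tag at x = +45 mm in the mount's frame, tag on the side away from the robot
- pad_right_top (a point): a fixed point: where the centre of the top of mount_right's pad is at rest, 50 mm above the mount's underside (60 mm above the bench). The pad is a flat dark rubber disc 44 mm across on a coil spring; it can be pressed 12 mm straight down to its stop and springs back. It starts to move at about 0.4 N; then the softest of the three springs takes about 0.5 N per mm, the other two about 1.1 and 1.6 N per mm; which is where changes at every start
- tag_right_top (a point): centre of the top of mount_right's tag, a square orange plate 34 mm by 34 mm by 6 mm over a grey guide block (40 mm square, top 30 mm above the mount's underside); raised, its top is 50 mm above the mount's underside; moves with the tag
- tag_right (a joint): how far mount_right's tag is pushed straight down: 0 raised (as at the start), 0.014 m fully down with the plate resting on its guide. It has no spring: it slides against about 3 N of friction and stays where it is left
- foot_mid (a point): centre of a loose steel levelling foot 22 mm across, 34 mm tall, standing on the board between two mounts; leave it alone
- bush_mid (a point): centre of a loose green plastic bush 24 mm across, 14 mm tall, on the board between two mounts; leave it alone
- driver_grip (a point): handle of a loose yellow screwdriver 170 mm long lying on the bench; leave it alone
- bottle_mid (a point): centre of a loose white bottle 56 mm across, 130 mm tall, on the bench; leave it alone
- weight_mid (a point): centre of a loose brass weight 36 mm across, 54 mm tall, on the bench; leave it alone
- lens_mid (a point): centre of a loose dark lens barrel 38 mm across, 46 mm tall, on the bench; leave it alone
- tray_in (a point): inner floor of a loose grey tray 100 mm by 140 mm by 30 mm on the bench; leave it alone

How it is judged (in metres and radians):
On the way, in this order (a step that is already met when the one before it is completed fails the run):
1. the left mount's pad is pressed at least 3 mm down (((horizontal distance between spring_soft_c0 and pad_left_top below 0.03 m and height (world z) of spring_soft_c0 below 0.053 m) or (horizontal distance between spring_firm_c0 and pad_left_top below 0.03 m and height (world z) of spring_firm_c0 below 0.053 m) or (horizontal distance between spring_hard_c0 and pad_left_top below 0.03 m and height (world z) of spring_hard_c0 below 0.053 m))), for 0.1 s.
2. then the middle mount's pad is pressed at least 3 mm down (((horizontal distance between spring_soft_c0 and pad_middle_top below 0.03 m and height (world z) of spring_soft_c0 below 0.053 m) or (horizontal distance between spring_firm_c0 and pad_middle_top below 0.03 m and height (world z) of spring_firm_c0 below 0.053 m) or (horizontal distance between spring_hard_c0 and pad_middle_top below 0.03 m and height (world z) of spring_hard_c0 below 0.053 m))), for 0.1 s.
3. then the right mount's pad is pressed at least 3 mm down (((horizontal distance between spring_soft_c0 and pad_right_top below 0.03 m and height (world z) of spring_soft_c0 below 0.053 m) or (horizontal distance between spring_firm_c0 and pad_right_top below 0.03 m and height (world z) of spring_firm_c0 below 0.053 m) or (horizontal distance between spring_hard_c0 and pad_right_top below 0.03 m and height (world z) of spring_hard_c0 below 0.053 m))), for 0.1 s.
4. then the tag of the softest mount is pushed down, at least 11 of its 14 mm, the other two being up (((horizontal distance between spring_soft_c0 and pad_left_top below 0.03 m and value of joint tag_left above 0.011 m and value of joint each of tag_middle, tag_right below 0.003 m) or (horizontal distance between spring_soft_c0 and pad_middle_top below 0.03 m and value of joint tag_middle above 0.011 m and value of joint each of tag_left, tag_right below 0.003 m) or (horizontal distance between spring_soft_c0 and pad_right_top below 0.03 m and value of joint tag_right above 0.011 m and value of joint each of tag_left, tag_middle below 0.003 m))), for 0.2 s.
At the end, for the whole second after the job is handed in: The tag of the softest mount is down by at least 11 of its 14 mm, the other two tags are within 3 mm of fully raised, and all three pads have come up again to within 1.5 mm (((horizontal distance between spring_soft_c0 and pad_left_top below 0.03 m and value of joint tag_left above 0.011 m and value of joint each of tag_middle, tag_right below 0.003 m) or (horizontal distance between spring_soft_c0 and pad_middle_top below 0.03 m and value of joint tag_middle above 0.011 m and value of joint each of tag_left, tag_right below 0.003 m) or (horizontal distance between spring_soft_c0 and pad_right_top below 0.03 m and value of joint tag_right above 0.011 m and value of joint each of tag_left, tag_middle below 0.003 m)) and height (world z) of each of spring_soft_c0, spring_firm_c0, spring_hard_c0 above 0.0545 m); the robot touches nothing.
It fails at once if a mount is pressed with more than 40 N (contact force between anything else and mount_left above 40 N or contact force between anything else and mount_middle above 40 N or contact force between anything else and mount_right above 40 N or contact force between anything else and spring_soft_c0 above 40 N or contact force between anything else and spring_firm_c0 above 40 N or contact force between anything else and spring_hard_c0 above 40 N).
It fails at once if a loose thing is lifted, carried or moved by more than 20 mm (distance of any of foot_mid, bush_mid, driver_grip, bottle_mid, weight_mid, lens_mid, tray_in from where it was at the start of the episode above 0.02 m).
It also fails if it takes over 54 s, if anything falls off the work surface, if the arm or the gripper's body presses on something with over 40 N, if the wrist force passes 120 N, or if a joint passes its speed limit or range.

ROBOT

A 6-joint arm with a two-finger parallel gripper is mounted at the origin on the work surface. World frame = base frame: x ahead of the robot, y to its left, z up, the work surface at z = 0. Lengths are in mm, angles in rad, forces in N, time in s.
With the tool pointing down it reaches from about 225 to 875 mm from the base axis. Payload 3.4 kg.
Tool frame: the origin (TCP) lies midway between the tips of the shut fingers; the grasp point (between the pads) lies 19 mm behind it; z points along the fingers, y is the line along which they close (so a half turn about z gives the same grasp; the last joint's range is limited). The gripper opens to 85 mm and grips with 20 to 120 N. Pads are 22 mm wide; open, the fingers measure 114 mm over their backs; the gripper's body (76 mm by 85 mm) begins 54 mm behind the grasp point. The pads swing forward as they close: fully open they stand 13 mm farther back than shut.
Start: joints at [-1.333, 0.276, 1.505, -0, 1.361, -0.121], TCP at [201.913, -538.418, 231.328] pointing down, gripper open.
Joint ranges: [-2.89, 2.89], [-0.75, 2.08], [0.22, 2.7], [-1.18, 4.32], [0.11, 2.71], [-2.7, 2.7]. Speed limits (rad/s): [2.57, 2.57, 3.14, 3.14, 3.14, 3.14].

INTERFACE

Orientations are given as [roll, pitch, yaw] about the fixed x, y, z axes, in that order (R = Rz(yaw) Ry(pitch) Rx(roll)).
In Python, from station import robot, vision, nets gives the robot as it stands.
- The arm moves only by the tool drive_tool, never from a script. Its argument "targets" is a list of rows, each a list of 7 numbers: the shift along the tool's x, y, z in cm, then the turn, a rotation vector about the tool's x, y, z in degrees, then the closure in counts, from 0 (fully open) to 255 (shut). A call has 1 to 10 rows; each row shifts and turns the commanded pose from where the row before left it, along the tool's axes as they then stand; what a row does not reach is not made up. A row lasts 1/10 s, in which the tool goes at most 50 mm and 8.59 degrees, less where a joint would pass 70% of its speed; a pose out of reach is approached as far as the arm can. A call with a gripper value outside its range is refused whole. The fingers move at their own pace and stop on an object; the grip force is fixed at half the most. Time passes only in rows, so rows that do not move let the fingers close. It gives the time, the measured TCP pose, the force, the opening and the grip force at its end, in the units of the state.
- robot.get_obs(): the state, without advancing time (a new reading comes with each control period).
- vision.read_camera(name): name is "scene" or "top" or "wrist"; returns (picture, depth): 480x640x3 uint8, red, green, blue; 480x640 float32, mm along the optical axis (not along the pixel's ray), 0 where there is no reading.
- vision.camera_params(name): a dict with "fovy" (degrees; the focal length in pixels is half the picture's height over the tangent of half this angle, whatever the lens; pixels are square), "cx", "cy" (the principal point, pixels), "T" (4x4, takes a point from camera to world coordinates). Camera axes: x right, y up, looking along -z (the intrinsics and any distortion apply to the point x, -y, -z); pixel columns grow to the right and rows downward; lengths in mm; the calibration is good to about 2 mm. A picture is of the moment at which its call begins: read the wrist's pose just before it. camera_params takes no time and is no camera call; for the wrist camera it gives the pose at the moment of the call.
- robot.hand_in(): hands the job in; it is judged then, once.
Trained networks look in the newest picture that a camera, given by its name, has taken for a name from the list of things; names that differ only in an ending like _2 or _b are one class to them, and where a whole thing is asked for, a point or a joint stands for the part that bears it (a point fixed in the world has none). Each returns a list of dicts, best first, with "confidence" (0 to 1); they miss things now and then, are a little off and sometimes report something else, mostly with a low value. They report only what shows in the picture. A call takes as long as a camera call.
- nets.boxes_of(camera, target): "pixel" ([column, row] in pixels, amid what is visible of it).
- nets.tip_of(camera, target): "pixel" ([column, row] in pixels: a listed point, or the origin of a listed thing).
The state is a dict: "time": time; "joints": joint angles; "qvel": joint speeds; "joint_efforts": joint torques, N m; "tool_pos": TCP position; "ee_rot": TCP orientation; "force": force on the tool from outside, world axes, zero at the start; "torque": the same for the moment, N m; "gripper_width": opening from 0.0 (shut) to 1.0 (fully open); "grip_force": force on a finger pad.
Only numpy, scipy, OpenCV 4.12 (cv2) and the standard library are available. Lean on these libraries where they do the work, as an engineer would, in place of code of your own. Each camera call takes 0.05 s, during which the arm holds its last target. There are 200 camera calls.

## Working session

There is one attempt and no reset: what is moved stays moved. The work goes in short steps, Python scripts to look and compute and a tool call to move; the robot and the scene stay as the last step left them, time stands still between calls to the robot, and variables do not carry over. Pictures are saved under pics/ and viewed, at most 10 in all, crops included, and the job is handed in when it is done.

Besides the shell and the picture viewer there is one more tool, called after "Emit:" by a JSON object that holds its "method" and its "body", one argument or row to a line. drive_tool: Moves the arm, as the interface text tells. Its arguments: {"type":"object","properties":{"targets":{"type":"array","items":{"type":"array","items":{"type":"number"}}}},"required":["targets"]}

```bash
mkdir -p pics; cat > h.py <<'E'
import numpy as np, cv2
from station import robot, vision, nets
def look(cam,save=None):
    p,d=vision.read_camera(cam)
    if save: cv2.imwrite('pics/'+save,p[:,:,::-1])
    return p,d
def ray(cam,px,z):
    c=vision.camera_params(cam);T=np.array(c['T']);f=240/np.tan(np.radians(c['fovy']/2))
    v=T[:3,:3]@np.array([(px[0]-c['cx'])/f,-(px[1]-c['cy'])/f,-1]);o=T[:3,3]
    return o+v*(z-o[2])/v[2]
E
python3 - <<'E'
from h import *
print({k:v for k,v in vision.camera_params('top').items()})
o=robot.get_obs();print(o['time'],o['tool_pos'],o['ee_rot'],o['force'],o['gripper_width'])
for cam in ['top','scene']:
    look(cam,cam+'1.png')
    for n in ['left','middle','right']:
        for t,z in [('mount_%s',10),('tag_%s_top',60),('pad_%s_top',60)]:
            try:
                for r in nets.tip_of(cam,t%n)[:1]: print(cam,t%n,np.round(r['pixel']),round(r['confidence'],2),np.round(ray(cam,r['pixel'],z)))
            except Exception as e: print(e)
E
```

```text
{'fovy': 51.004595151541935, 'cx': 322.81518306949806, 'cy': 235.3638466631081, 'T': array([[-3.38818746e-03,  9.87632203e-01, -1.56751881e-01,
         3.31823468e+02],
       [-9.99863868e-01, -5.87716242e-03, -1.54176692e-02,
        -1.83053121e+01],
       [-1.61482429e-02,  1.56678304e-01,  9.87517667e-01,
         1.30897348e+03],
       [ 0.00000000e+00,  0.00000000e+00,  0.00000000e+00,
         1.00000000e+00]])}
0.0 [ 201.76599857 -537.88721809  230.46829259] [-3.13983419e+00 -1.95589694e-04  3.58762696e-01] [ 0.60714388 -0.45845099  0.32039268] 1.0012406853374616
top mount_left [263. 254.] 0.87 [489. 157.  10.]
top tag_left_top [258. 232.] 0.7 [541. 164.  60.]
top pad_left_top [255. 271.] 0.8 [442. 170.  60.]
top mount_middle [314. 253.] 0.87 [491.  26.  10.]
top tag_middle_top [315. 230.] 0.71 [544.  22.  60.]
top mount_right [371. 252.] 0.9 [ 492. -124.   10.]
top tag_right_top [371. 234.] 0.64 [ 532. -119.   60.]
top pad_right_top [371. 267.] 0.56 [ 451. -118.   60.]
scene mount_left [378. 308.] 0.68 [485. 164.  10.]
scene tag_left_top [360. 310.] 0.65 [539. 166.  60.]
scene pad_left_top [397. 289.] 0.95 [446. 169.  60.]
scene mount_middle [340. 265.] 0.85 [490.  28.  10.]
scene tag_middle_top [320. 260.] 0.58 [538.  21.  60.]
scene pad_middle_top [358. 241.] 0.74 [439.  24.  60.]
scene mount_right [306. 221.] 0.74 [ 485. -123.   10.]
scene tag_right_top [417. 467.] 0.69 [632. 460.  60.]
scene pad_right_top [319. 203.] 0.71 [ 452. -117.   60.]
```

View pics/top1.png

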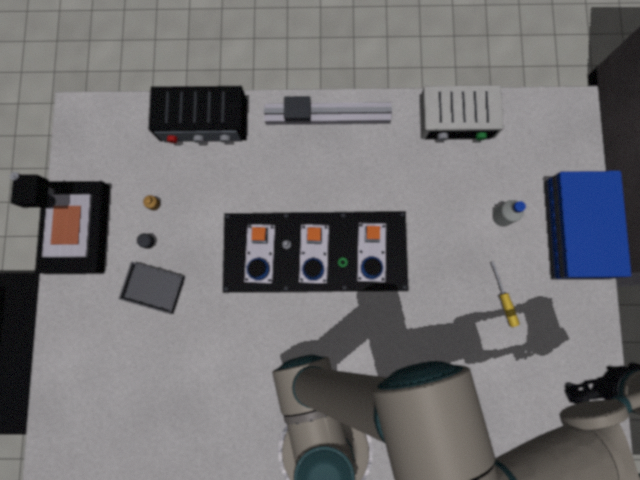

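The mounts stand in a row. In the top view the pads are near (258,268), (313,268) and (371,267), and the orange tags near (259,234), (314,234) and (372,233). I'll refine these by colour.

```bash
python3 - <<'E'
from h import *
p=cv2.imread('pics/top1.png');h=cv2.cvtColor(p,cv2.COLOR_BGR2HSV)
for nm,lo,hi,z in [('tag',(5,120,120),(20,255,255),60),('cup',(100,120,30),(130,255,255),40)]:
    m=cv2.inRange(h,lo,hi);m[:, :225]=0;m[:,407:]=0;m[:212]=0;m[292:]=0
    n,l,s,c=cv2.connectedComponentsWithStats(m)
    for i in range(1,n):
        if s[i,4]>25: print(nm,s[i],c[i].round(1),np.round(ray('top',c[i],z)), np.round(ray('top',[s[i,0]+(s[i,2]-1)/2,s[i,1]+(s[i,3]-1)/2],z)))
E
```

```text
tag [367 226  13  13 154] [372.6 232.1] [ 538. -124.   60.] [ 538. -125.   60.]
tag [252 228  13  12 150] [258.2 233.5] [536. 164.  60.] [536. 165.  60.]
tag [308 228  13  13 160] [314.  233.7] [534.  23.  60.] [534.  23.  60.]
cup [362 257  19  21 108] [368.2 270. ] [ 444. -113.   40.] [ 452. -120.   40.]
cup [250 259  19  20 104] [261.9 270.6] [444. 156.  40.] [449. 163.  40.]
cup [304 259  19  20  93] [314.9 271.5] [441.  22.  40.] [449.  27.  40.]
```

Emit:
{"method": "drive_tool", "body": {
  "targets": [
    [0,0,0,0,0,7,255],
    [0,0,0,0,0,7,255],
    [0,0,0,0,0,6.56,255],
    [0,-4,0,0,0,0,255],
    [2,-4,0,0,0,0,255],
    [2,-4,0,0,0,0,255],
    [2,-4,0,0,0,0,255],
    [2,-4,0,0,0,0,255],
    [2,-4,0,0,0,0,255],
    [2,-4,0,0,0,0,255]
  ]
}}

```text
time: 2.0
tool_pos: [322.4, -256.8, 231.6]
ee_rot: [3.141, -0.001, -0.001]
force: [0.3, -1.2, 0.0]
gripper_width: -0.0
grip_force: 0.0
```

Emit:
{"method": "drive_tool", "body": {
  "targets": [
    [1.3,-4.2,0,0,0,0,255],
    [1.3,-4.2,0,0,0,0,255],
    [1.3,-4.2,0,0,0,0,255],
    [1.3,-4.2,0,0,0,0,255],
    [1.3,-4.2,0,0,0,0,255],
    [1.2,-4.2,0,0,0,0,255],
    [1.2,-4.2,0,0,0,0,255],
    [1.2,-4.2,0,0,0,0,255],
    [1.2,-4.2,1,0,0,0,255],
    [1.2,-4.2,2,0,0,0,255]
  ]
}}

```text
time: 3.0
tool_pos: [448.6, 163.8, 202.6]
ee_rot: [-3.141, -0.005, 0.001]
force: [1.5, -1.0, -0.5]
gripper_width: 0.0
grip_force: 0.0
```

Emit:
{"method": "drive_tool", "body": {
  "targets": [
    [0,0,2,0,0,0,255],
    [0,0,2,0,0,0,255],
    [0,0,2,0,0,0,255],
    [0,0,0,0,0,0,255],
    [0,0,0,0,0,0,255],
    [0,0,0,0,0,0,255]
  ]
}}

```text
time: 3.6
tool_pos: [447.9, 161.6, 142.4]
ee_rot: [-3.141, -0.002, -0.0]
force: [0.5, -0.2, 0.8]
gripper_width: 0.002
grip_force: 0.0
```

```bash
python3 - <<'E'
from h import *
look('wrist','w1.png')
for t in ['pad_left_top','tag_left_top','mount_left']:
    for r in nets.tip_of('wrist',t)[:2]: print(t,np.round(r['pixel']),round(r['confidence'],2),np.round(ray('wrist',r['pixel'],10 if 'mount' in t else 60)))
o=robot.get_obs();print(o['time'],o['tool_pos'],o['force'])
E
```

```text
tag_left_top [305. 112.] 0.61 [535. 168.  60.]
mount_left [307. 174.] 0.57 [493. 168.  10.]
3.8 [447.53986725 161.54425171 142.18446593] [ 0.42692669 -0.33038752  0.32876649]
```

View pics/w1.png

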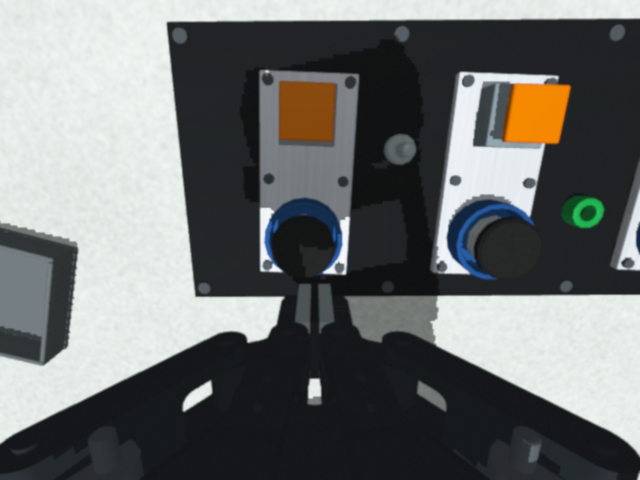

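The wrist view shows the left pad at about (304,247), its tag at (307,112), the middle pad at (508,248), the middle tag at (537,113), and my fingertips near (315,285).

```bash
python3 - <<'E'
from h import *
for p in [(304,247),(307,112),(508,248),(537,113)]: print(ray('wrist',p,60).round(1))
E
```

```text
[449.1 169.5  60. ]
[534.2 167.   60. ]
[448.3  32.7  60. ]
[533.6  27.8  60. ]
```

Emit:
{"method": "drive_tool", "body": {
  "targets": [
    [0,-0.4,2,0,0,0,255],
    [0,0,2,0,0,0,255],
    [0,0,2,0,0,0,255],
    [0,0,1,0,0,0,255],
    [0,0,0,0,0,0,255],
    [0,0,0,0,0,0,255],
    [0,0,0,0,0,0,255],
    [0,0,0,0,0,0,255]
  ]
}}

```text
time: 4.6
tool_pos: [447.7, 165.7, 72.1]
ee_rot: [-3.141, -0.002, -0.0]
force: [-0.2, -1.6, -0.5]
gripper_width: -0.001
grip_force: 0.0
```

Emit:
{"method": "drive_tool", "body": {
  "targets": [
    [0,-0.2,0.6,0,0,0,255],
    [0,0,0.2,0,0,0,255],
    [0,0,0.2,0,0,0,255],
    [0,0,0.2,0,0,0,255],
    [0,0,0.2,0,0,0,255],
    [0,0,0,0,0,0,255],
    [0,0,0,0,0,0,255],
    [0,0,0,0,0,0,255]
  ]
}}

```text
time: 5.4
tool_pos: [446.8, 167.6, 57.5]
ee_rot: [3.142, 0.0, -0.0]
force: [-1.9, -0.9, 4.7]
gripper_width: -0.001
grip_force: 2.3
```

Emit:
{"method": "drive_tool", "body": {
  "targets": [
    [0,0,0.2,0,0,0,255],
    [0,0,0.2,0,0,0,255],
    [0,0,0,0,0,0,255],
    [0,0,0,0,0,0,255],
    [0,0,0,0,0,0,255],
    [0,0,0,0,0,0,255]
  ]
}}

```text
time: 6.0
tool_pos: [446.9, 167.6, 54.0]
ee_rot: [-3.142, -0.0, -0.0]
force: [-1.9, -0.8, 9.9]
gripper_width: -0.003
grip_force: 5.0
```

Emit:
{"method": "drive_tool", "body": {
  "targets": [
    [0,0,0,0,0,0,255],
    [0,0,0,0,0,0,255]
  ]
}}

```text
time: 6.2
tool_pos: [446.9, 167.6, 54.0]
ee_rot: [3.142, -0.0, -0.0]
force: [-2.1, 0.1, 10.6]
gripper_width: -0.002
grip_force: 5.0
```

Left: about 10 N at 6 mm, slope about 1.6 N/mm, so it is hard. Next, the middle mount.

Emit:
{"method": "drive_tool", "body": {
  "targets": [
    [0,0,-2,0,0,0,255],
    [0,0,-3,0,0,0,255],
    [0,3,-1,0,0,0,255],
    [0,4,0,0,0,0,255],
    [0,4,0,0,0,0,255],
    [0,3,1,0,0,0,255],
    [0,0,2,0,0,0,255],
    [0,0,1,0,0,0,255],
    [0,0,0,0,0,0,255],
    [0,0,0,0,0,0,255]
  ]
}}

```text
time: 7.2
tool_pos: [447.0, 28.0, 73.2]
ee_rot: [-3.142, 0.0, 0.001]
force: [0.4, 0.1, 0.5]
gripper_width: -0.003
grip_force: 0.0
```

```bash
python3 - <<'E'
from h import *
look('wrist','w2.png')
o=robot.get_obs();print(o['time'],o['tool_pos'],o['force'])
for p in [(320,60)]: print(ray('wrist',p,60).round(1))
E
```

```text
7.25 [447.42313364  28.06129534  73.60005653] [0.79814933 0.0158066  1.48225059]
[548.   26.9  60. ]
```

View pics/w2.png

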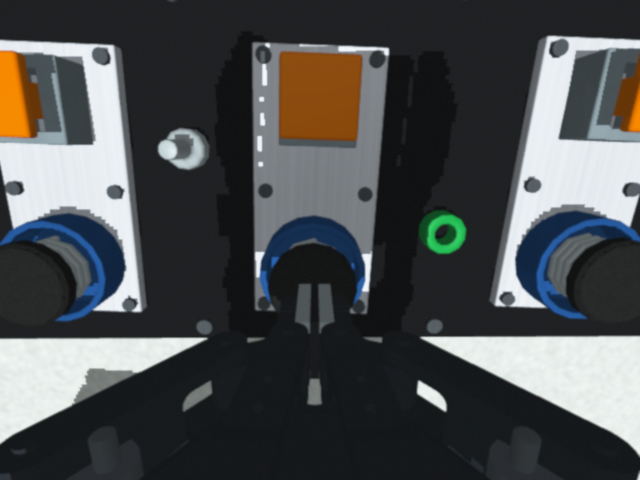

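The fingertips at (315,290) are centred over the middle pad at (313,280), with its tag at (320,95). I'll press here.

Emit:
{"method": "drive_tool", "body": {
  "targets": [
    [0,0,0.8,0,0,0,255],
    [0,0,0.2,0,0,0,255],
    [0,0,0.2,0,0,0,255],
    [0,0,0.2,0,0,0,255],
    [0,0,0.1,0,0,0,255],
    [0,0,0,0,0,0,255],
    [0,0,0,0,0,0,255],
    [0,0,0,0,0,0,255]
  ]
}}

```text
time: 8.05
tool_pos: [447.0, 27.6, 58.4]
ee_rot: [3.142, -0.0, -0.0]
force: [0.3, 1.5, 0.8]
gripper_width: 0.0
grip_force: 0.6
```

Emit:
{"method": "drive_tool", "body": {
  "targets": [
    [0,0,0.2,0,0,0,255],
    [0,0,0.2,0,0,0,255],
    [0,0,0,0,0,0,255],
    [0,0,0,0,0,0,255],
    [0,0,0,0,0,0,255],
    [0,0,0,0,0,0,255]
  ]
}}

```text
time: 8.65
tool_pos: [447.1, 27.5, 54.4]
ee_rot: [3.141, -0.0, -0.0]
force: [-0.3, 1.1, 2.7]
gripper_width: 0.002
grip_force: 1.5
```

Emit:
{"method": "drive_tool", "body": {
  "targets": [
    [0,0,0,0,0,0,255],
    [0,0,0,0,0,0,255]
  ]
}}

```text
time: 8.85
tool_pos: [447.1, 27.5, 54.3]
ee_rot: [3.141, -0.0, -0.0]
force: [-0.5, 0.1, 2.7]
gripper_width: 0.001
grip_force: 1.5
```

Middle: about 2.7 N at 5.7 mm, slope about 0.5 N/mm, so it is the soft one. The right pad still has to be pressed, 148 mm further over.

Emit:
{"method": "drive_tool", "body": {
  "targets": [
    [0,0,-2,0,0,0,255],
    [0,0,-3,0,0,0,255],
    [0,3,-1,0,0,0,255],
    [0,4,0,0,0,0,255],
    [0,4,0,0,0,0,255],
    [0.3,3.8,1,0,0,0,255],
    [0,0,2,0,0,0,255],
    [0,0,1,0,0,0,255],
    [0,0,0,0,0,0,255],
    [0,0,0,0,0,0,255]
  ]
}}

```text
time: 9.85
tool_pos: [449.7, -119.8, 74.2]
ee_rot: [-3.141, 0.001, 0.001]
force: [1.2, 0.0, -0.3]
gripper_width: -0.002
grip_force: 0.0
```

```bash
python3 - <<'E'
from h import *
look('wrist','w3.png')
o=robot.get_obs();print(o['time'],o['tool_pos'],o['force'])
E
```

```text
9.9 [ 450.10722267 -119.84354107   74.61450694] [0.90746279 0.74276269 0.05881067]
```

View pics/w3.png

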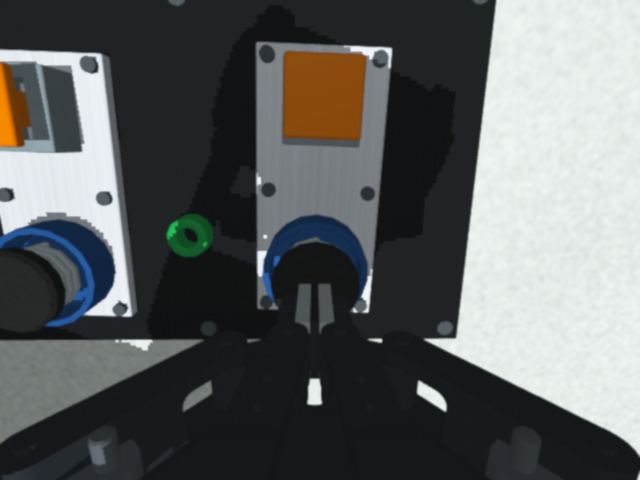

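The fingertips at (315,290) are centred over the right pad at (316,278).

Emit:
{"method": "drive_tool", "body": {
  "targets": [
    [0,0,0.8,0,0,0,255],
    [0,0,0.2,0,0,0,255],
    [0,0,0.2,0,0,0,255],
    [0,0,0.2,0,0,0,255],
    [0,0,0.2,0,0,0,255],
    [0,0,0,0,0,0,255],
    [0,0,0,0,0,0,255],
    [0,0,0,0,0,0,255]
  ]
}}

```text
time: 10.7
tool_pos: [450.0, -120.3, 58.5]
ee_rot: [-3.141, -0.0, -0.0]
force: [0.2, 1.0, 1.4]
gripper_width: -0.0
grip_force: 1.1
```

Emit:
{"method": "drive_tool", "body": {
  "targets": [
    [0,0,0.2,0,0,0,255],
    [0,0,0.2,0,0,0,255],
    [0,0,0,0,0,0,255],
    [0,0,0,0,0,0,255],
    [0,0,0,0,0,0,255],
    [0,0,0,0,0,0,255]
  ]
}}

```text
time: 11.3
tool_pos: [450.1, -120.4, 54.6]
ee_rot: [3.142, -0.0, -0.0]
force: [-0.8, 1.8, 6.2]
gripper_width: -0.001
grip_force: 3.2
```

Emit:
{"method": "drive_tool", "body": {
  "targets": [
    [0,0,0,0,0,0,255],
    [0,0,0,0,0,0,255]
  ]
}}

```text
time: 11.5
tool_pos: [450.1, -120.4, 54.6]
ee_rot: [3.142, -0.0, -0.0]
force: [-0.8, 1.5, 7.0]
gripper_width: -0.004
grip_force: 3.2
```

Right: about 6.6 N, slope about 1.2 N/mm, so it is firm. The middle mount is the softest, so I'll move over its tag at about (535, 26).

Emit:
{"method": "drive_tool", "body": {
  "targets": [
    [0,0,-2,0,0,0,255],
    [0,0,-3,0,0,0,255],
    [1.5,-3,-1,0,0,0,255],
    [2,-4,0,0,0,0,255],
    [2,-4,0,0,0,0,255],
    [3,-3.6,1,0,0,0,255],
    [0,0,2,0,0,0,255],
    [0,0,1,0,0,0,255],
    [0,0,0,0,0,0,255],
    [0,0,0,0,0,0,255]
  ]
}}

```text
time: 12.5
tool_pos: [534.4, 24.8, 74.1]
ee_rot: [3.141, 0.001, -0.001]
force: [-0.9, -0.2, 0.3]
gripper_width: 0.001
grip_force: 0.0
```

```bash
python3 - <<'E'
from h import *
look('wrist','w4.png')
o=robot.get_obs();print(o['time'],o['tool_pos'],o['force'])
E
```

```text
12.55 [534.87614746  24.64725873  74.67026261] [ 0.11485227 -0.62582869 -0.45732317]
```

View pics/w4.png

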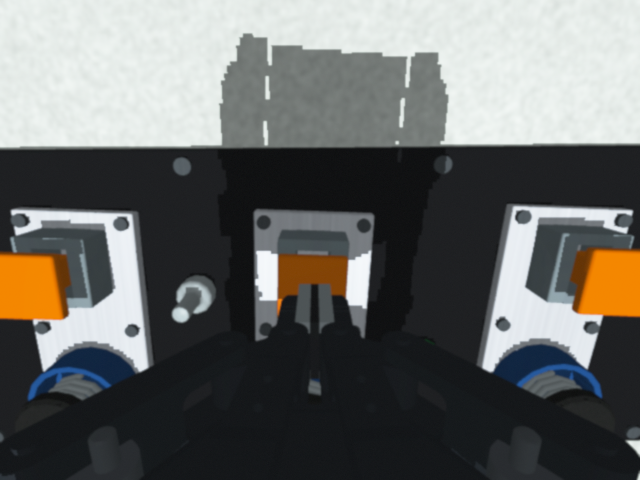

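The fingertips are centred over the middle tag (columns 278–348, tips at 315). I'll push it down slowly.

Emit:
{"method": "drive_tool", "body": {
  "targets": [
    [0,0,0.8,0,0,0,255],
    [0,0,0.4,0,0,0,255],
    [0,0,0.3,0,0,0,255],
    [0,0,0.3,0,0,0,255],
    [0,0,0.3,0,0,0,255],
    [0,0,0.3,0,0,0,255],
    [0,0,0.2,0,0,0,255],
    [0,0,0,0,0,0,255],
    [0,0,0,0,0,0,255],
    [0,0,0,0,0,0,255]
  ]
}}

```text
time: 13.55
tool_pos: [535.1, 25.8, 48.2]
ee_rot: [-3.141, -0.0, -0.0]
force: [0.5, 0.3, 1.0]
gripper_width: 0.001
grip_force: 0.0
```

Emit:
{"method": "drive_tool", "body": {
  "targets": [
    [0,0,0.1,0,0,0,255],
    [0,0,0,0,0,0,255],
    [0,0,0,0,0,0,255],
    [0,0,0,0,0,0,255]
  ]
}}

```text
time: 13.95
tool_pos: [535.1, 25.6, 47.3]
ee_rot: [-3.142, -0.0, -0.0]
force: [-0.0, 0.3, -0.2]
gripper_width: 0.001
grip_force: 0.3
```

Emit:
{"method": "drive_tool", "body": {
  "targets": [
    [0,0,0.1,0,0,0,255],
    [0,0,0,0,0,0,255],
    [0,0,0,0,0,0,255]
  ]
}}

```text
time: 14.25
tool_pos: [535.2, 25.6, 46.4]
ee_rot: [3.142, -0.001, -0.0]
force: [-0.5, 0.0, 3.1]
gripper_width: -0.0
grip_force: 1.1
```

Emit:
{"method": "drive_tool", "body": {
  "targets": [
    [0,0,0.05,0,0,0,255],
    [0,0,0,0,0,0,255],
    [0,0,0,0,0,0,255]
  ]
}}

```text
time: 14.55
tool_pos: [535.2, 25.6, 46.0]
ee_rot: [3.142, -0.001, -0.0]
force: [1.3, 1.0, 4.3]
gripper_width: -0.001
grip_force: 2.3
```

Down at z = 46. Next I'll retreat and check.

Emit:
{"method": "drive_tool", "body": {
  "targets": [
    [0,0,-2,0,0,0,255],
    [0,0,-3,0,0,0,255],
    [-2,0,-4,0,0,0,255],
    [-3,0,-3,0,0,0,255],
    [-3,0,-2,0,0,0,255],
    [-3,0,0,0,0,0,255],
    [0,0,0,0,0,0,255],
    [0,0,0,0,0,0,255]
  ]
}}

```text
time: 15.35
tool_pos: [424.4, 25.4, 185.7]
ee_rot: [3.141, -0.0, -0.0]
force: [-0.0, 0.3, 0.6]
gripper_width: -0.002
grip_force: 0.0
```

```bash
python3 - <<'E'
from h import *
p,d=look('wrist','w5.png')
c=vision.camera_params('wrist');T=np.array(c['T']);f=240/np.tan(np.radians(c['fovy']/2))
h=cv2.cvtColor(p,cv2.COLOR_RGB2HSV);m=cv2.inRange(h,(5,120,80),(20,255,255))
n,l,s,q=cv2.connectedComponentsWithStats(m)
for i in range(1,n):
    if s[i,4]>200:
        u,v=q[i];z=d[int(v),int(u)];print(q[i].round(),(T@[(u-c['cx'])*z/f,-(v-c['cy'])*z/f,-z,1])[:3].round(1))
print(robot.get_obs()['tool_pos'])
E
```

```text
[524.  79.] [ 537.6 -121.6   59.4]
[116.  81.] [536.3 167.7  57.9]
[313.  86.] [534.8  27.1  45. ]
[425.28428103  25.39586013 185.58440071]
```

View pics/w5.png

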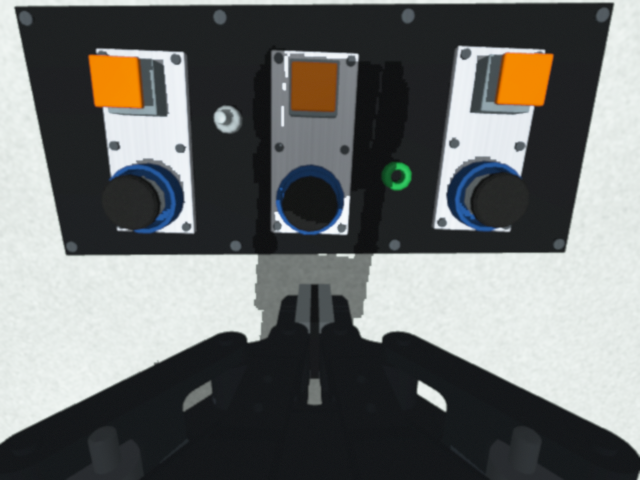

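The middle tag at (313,86) is down, with its top at z ≈ 45. The tags at (116,81) and (524,79) are up, at about 58–59. The foot and the bush have not moved.

```bash
python3 -c "
from station import robot
print(robot.hand_in())"
```

```text
the job is handed in; nothing more can be done
None
```

I pressed all three pads from left to right; the middle mount was the softest (about 0.5 N/mm, against 1.6 left and 1.2 right), so I pushed its tag fully down, left the other two up, and handed the job in; no verdict came back.

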